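# Close the coater's cover and hold its vacuum lever at the third click

### The job

Fold the clear hinged cover of the blue film coater down until it lies flat over the coating plate. Then take the red grip of the vacuum lever, turn it clockwise (seen from above) from rest by three clicks, not on to a fourth, and finish while still holding it there: it springs back if let go. Leave the bottle, the can and the steel applicator where they stand.

Things in the scene. Friction and masses are not known exactly. Their poses are not given: they have to be found in the camera images.
- coater: Blue film coater fixed on the bench: 300 mm deep (x), 460 mm wide (y), flat deck 110 mm above the bench. Origin: centre of its underside; at yaw 0 x points away from the robot, y to the left, z up. On the left of the deck a 250 x 215 mm steel coating plate, top 122 mm above the bench; the lever stands on the right.
- cover (a joint): Angle of the hinged cover, rad: 0 = lying flat, closed, over the plate (a stop); 1.57 = standing upright; it starts at 1.75 to 2.05, leaning back to the left past upright. Stiff friction hinge (about 0.55 N m) that stays where it is left; the cover weighs 0.35 kg.
- cover_hinge (a point): Middle of the cover's hinge axis, at coater x 0, y +175, z 127 mm; the axis runs along the coater's x. These axes turn with the cover: it reaches 200 mm along -y; z is the normal of its outer face (up when closed, to the left at the start). Closing swings the free edge over the top to the right and down.
- cover_edge (a point): Middle of the cover's free edge (red mark), in mid-thickness, 200 mm from the hinge; axes as cover_hinge. The cover is a clear panel with aluminium rim, 240 mm along the hinge, 200 mm from hinge to free edge, rim 8 mm and pane 6 mm thick, mid-plane through the hinge axis.
- lever (a joint): Angle of the vacuum lever, rad: 0 = at rest on its stop, arm along the coater's +x; grows clockwise from above (arm swings to the coater's -y, then towards the robot), to 1.35. Clicks (notches) every 15 degrees: 0.262, 0.524, 0.785 (third), 1.047; humps midway. A spring drives it back to 0. The push at the grip is 6 to 7 N out of a notch, sags to 1.5 N, then jumps up (click) as the next notch catches.
- lever_pivot (a point): Point on the lever's vertical axis, at coater x -60, y -150, z 142 mm; axes as the coater's. Short white marks on the deck, 68 mm from it, show the rest place and each notch; the third notch's mark is red; the lever arm covers the mark it stands over.
- lever_grip: Red upright round grip on the end of the lever arm, 20 mm in diameter, 50 mm tall, 90 mm from the pivot axis. Origin: centre of its foot, 138 mm above the bench, on the arm's upper side; z up. A sleeve that turns freely on its pin. Best pinched from above in its upper 40 mm.
- jar: Bystander: glass bottle with a blue cap, 68 mm in diameter, 150 mm tall, on the bench beside the coater. Origin: centre of its underside.
- can: Bystander: steel can with a paper label, 84 mm in diameter, 100 mm tall, on the bench beside the coater. Origin: centre of its underside.
- applicator: Bystander: small steel film applicator, 30 x 70 x 30 mm, lying on the coater's deck near the back right corner. Origin: centre of its underside.

How it is judged:
On the way, in this order (a step that is already met when the one before it is completed fails the run):
1. the cover lies flat over the plate while the lever is still at rest (value of joint cover below 0.08 rad and value of joint lever below 0.12 rad), for 0.2 s.
2. the gripper holds the lever at the third click (value of joint cover below 0.08 rad and value of joint lever between 0.67 and 0.9 rad and contact force between the fingers and lever_grip above 1 N), for 0.5 s.
At the end, for the whole second after the job is handed in: The cover lies flat (within 0.08 rad of closed); the fingers still press on the lever's grip with more than 1 N and keep the lever still in the third click's notch (0.67 to 0.90 rad); the bottle, the can and the applicator stand upright where they were (all of step 2 and velocity of joint lever between -0.15 and 0.15 rad/s and angle between each of jar, can, applicator's own z axis and vertical below 0.15 rad); the arm keeps its last pose, push and grip.
It fails at once if the lever goes over the hump to the fourth click (value of joint lever above 0.93 rad).
It fails at once if a bystander is moved more than 25 mm (distance of any of jar, can, applicator from where it was at the start of the episode above 0.025 m).
It also fails if it takes over 70 s, if anything falls off the work surface, if the arm or the gripper's body presses on something with over 40 N, if the wrist force passes 120 N, or if a joint passes its speed limit or range.

### The arm

A 6-joint arm with a two-finger parallel gripper is mounted at the origin on the work surface. World frame = base frame: x ahead of the robot, y to its left, z up, the work surface at z = 0. Lengths are in m, angles in rad, forces in N, time in s.
With the tool pointing down it reaches from about 0.225 to 0.875 m from the base axis. Payload 3.4 kg.
Tool frame: the origin (TCP) lies between the finger pads; the fingertips stand 8 mm ahead of it and the grasp point (between the pads) lies 11 mm behind it; z points along the fingers, y is the line along which they close (so a half turn about z gives the same grasp; the last joint's range is limited). The gripper opens to 85 mm and grips with 20 to 120 N. Pads are 22 mm wide; open, the fingers measure 114 mm over their backs; the gripper's body (76 mm by 85 mm) begins 54 mm behind the grasp point. The pads swing forward as they close: fully open they stand 13 mm farther back than shut.
Start: joints at [-1.417, 0.276, 1.505, -0, 1.361, -0.121], TCP at [0.156, -0.553, 0.239] pointing down, gripper open.
Joint ranges: [-2.89, 2.89], [-0.75, 2.08], [0.22, 2.7], [-1.18, 4.32], [0.11, 2.71], [-2.7, 2.7]. Speed limits (rad/s): [2.57, 2.57, 3.14, 3.14, 3.14, 3.14].

### API

Orientations are given as a unit quaternion [w, x, y, z].
In Python, from rig import manip, optics, finder gives the robot as it stands.
- The arm moves only by the tool servo_tool, never from a script. Its argument "increments" is a list of rows, each a list of 7 numbers: the shift along the tool's x, y, z in cm, then the turn, a rotation vector about the tool's x, y, z in degrees, then the closure, from -1 (fully open) to 1 (shut). In form: [[x, y, z, rx, ry, rz, gripper], ...]. A call has exactly 5 rows; each row shifts and turns the commanded pose from where the row before left it, along the tool's axes as they then stand; what a row does not reach is not made up. A row lasts 1/10 s, in which the tool goes at most 50 mm and 8.59 degrees, less where a joint would pass 70% of its speed; a pose out of reach is approached as far as the arm can. A call is refused whole if a number of a shift passes 5 or a number of a turn 8.59, either way. A call with a gripper value outside its range is refused whole. The fingers move at their own pace and stop on an object; "squeeze" is the grip in N (left out, the last holds). Time passes only in rows, so rows that do not move let the fingers close, or fill a call up. It gives the time, the measured TCP pose, the force, the opening and the grip force at its end, in the units of the state.
- manip.get_state(): the state, without advancing time (a new reading comes with each control period).
- optics.get_image(name): name is "side" or "top"; returns the picture (400x640x3 uint8, red, green, blue); there is no depth.
- optics.get_calibration(name): a dict with "fov_y" (degrees; the focal length in pixels is half the picture's height over the tangent of half this angle, whatever the lens; pixels are square), "cx", "cy" (the principal point, pixels), "world_to_cam" (4x4, takes a point from world to camera coordinates). Camera axes: x right, y down, z forward; pixel columns grow to the right and rows downward; lengths in m; the calibration is good to about 2 mm. A picture is of the moment at which its call begins. get_calibration takes no time and is no camera call.
- manip.sign_off(): hands the job in; it is judged then, once.
Trained networks look in the newest picture that a camera, given by its name, has taken for a name from the list of things; names that differ only in an ending like _2 or _b are one class to them, and where a whole thing is asked for, a point or a joint stands for the part that bears it (a point fixed in the world has none). Each returns a list of dicts, best first, with "p" (0 to 1); they miss things now and then, are a little off and sometimes report something else, mostly with a low value. They report only what shows in the picture. A call takes as long as a camera call.
- finder.silhouettes(label, camera): "region" (400x640 bool, what is visible of it) and "box" ([centre column, centre row, width, height] in pixels, round what is visible of it).
- finder.tip_of(label, camera): "at" ([column, row] in pixels: a listed point, or the origin of a listed thing).
The state is a dict: "clock": time; "qpos": joint angles; "qd": joint speeds; "effort": joint torques, N m; "position": TCP position; "ee_rot": TCP orientation; "contact_force": force on the tool from outside, world axes, zero at the start; "moment": the same for the moment, N m; "width": finger opening in m; "gripper_force": force on a finger pad.
Only numpy, scipy, OpenCV 4.12 (cv2) and the standard library are available. Lean on these libraries where they do the work, as an engineer would, in place of code of your own. Each camera call takes 0.05 s, during which the arm holds its last target. There are 200 camera calls.

## Working session

There is one attempt and no reset: what is moved stays moved. The work goes in short steps, Python scripts to look and compute and a tool call to move; the robot and the scene stay as the last step left them, time stands still between calls to the robot, and variables do not carry over. Pictures are saved under pics/ and viewed, at most 10 in all, crops included, and the job is handed in when it is done.

Besides the shell and the picture viewer there is one more tool, called after "Emit:" as name([rows], argument=value, ...), one row to a line, values as JSON. servo_tool: Moves the arm, as the interface text tells. Its arguments: {"type":"object","properties":{"increments":{"type":"array","items":{"type":"array","items":{"type":"number"}}},"squeeze":{"type":"number"}},"required":["increments"]}

```bash
mkdir -p pics; ls
cat > h.py <<'E'
import numpy as np, cv2
from rig import manip, optics, finder
def cal(n):
    c=optics.get_calibration(n); f=200/np.tan(np.radians(c['fov_y'])/2)
    return c,f,np.array(c['world_to_cam'])
def proj(n,p):
    c,f,T=cal(n); q=T[:3,:3]@np.array(p)+T[:3,3]; return np.array([c['cx']+f*q[0]/q[2],c['cy']+f*q[1]/q[2]])
def atz(n,px,z):
    c,f,T=cal(n); R=T[:3,:3]; o=-R.T@T[:3,3]
    d=R.T@np.array([(px[0]-c['cx'])/f,(px[1]-c['cy'])/f,1]); return o+d*(z-o[2])/d[2]
E
python3 - <<'E'
from h import *
for n in('side','top'):
    im=optics.get_image(n); cv2.imwrite(f'pics/{n}0.png',im[:,:,::-1])
    c,f,T=cal(n); print(n,c['cx'],c['cy'],f,-T[:3,:3].T@T[:3,3],T[:3,:3].round(3).tolist(), [k for k in c])
    for l,z in [('coater',0),('cover_hinge',.127),('cover_edge',None),('lever_pivot',.142),('lever_grip',.138),('jar',0),('can',0),('applicator',.11)]:
        for r in finder.tip_of(l,n)[:2]: print(l,np.round(r['at'],1),round(r['p'],2),None if z is None else atz(n,r['at'],z).round(4))
s=manip.get_state(); print({k:np.round(v,3) for k,v in s.items()})
E
```

```text
pics
side 325.41218825297346 198.74109165061466 402.47112700078776 [1.29010676 0.33366796 0.83338093] [[-0.385, 0.923, -0.004], [0.615, 0.253, -0.747], [-0.688, -0.29, -0.665]] ['fov_y', 'cx', 'cy', 'world_to_cam']
coater [238.7 207.4] 0.7 [ 0.5643 -0.259   0.    ]
coater [309.9 225.7] 0.56 [ 0.5528 -0.0264  0.    ]
cover_hinge [364.3 205.2] 0.69 [0.5437 0.1283 0.127 ]
cover_edge [387.3 147.7] 0.86 None
lever_pivot [267.6 155.7] 0.72 [ 0.4632 -0.1985  0.142 ]
lever_pivot [369.6 208.8] 0.67 [0.5672 0.1492 0.142 ]
lever_grip [251.8 174.2] 0.43 [ 0.5532 -0.1997  0.138 ]
jar [432.9 242.7] 0.83 [0.4831 0.3158 0.    ]
jar [268.5 154.2] 0.55 [ 0.2841 -0.3093  0.    ]
can [235.  168.5] 0.79 [ 0.4014 -0.3746  0.    ]
applicator [240.9 207.1] 0.63 [ 0.6569 -0.176   0.11  ]
top 321.12007561768826 206.15510713483127 479.1013776499575 [0.41937451 0.0018168  1.32810666] [[0.006, -1.0, -0.022], [-0.993, -0.003, -0.114], [0.114, 0.022, -0.993]] ['fov_y', 'cx', 'cy', 'world_to_cam']
coater [346.5 212.5] 0.72 [ 0.5542 -0.0395  0.    ]
cover_hinge [279.9 208.2] 0.66 [0.5516 0.1326 0.127 ]
cover_edge [250.5 194.3] 0.74 None
lever_pivot [405.8 236.1] 0.9 [ 0.4818 -0.1811  0.142 ]
lever_grip [408.3 201.3] 0.4 [ 0.5688 -0.1892  0.138 ]
jar [223.2 239.7] 0.9 [0.477  0.3031 0.    ]
can [468.8 271.3] 0.74 [ 0.394 -0.373  0.   ]
applicator [404.9 168.4] 0.6 [ 0.6576 -0.1862  0.11  ]
applicator [409.9 199.7] 0.2 [ 0.5765 -0.1978  0.11  ]
{'clock': np.float64(0.9), 'qpos': array([-1.417,  0.276,  1.505,  0.   ,  1.361, -0.121]), 'qd': array([-0.004, -0.   ,  0.002, -0.001, -0.001, -0.003]), 'effort': array([-2.0000e-03, -4.1665e+01, -2.4610e+01,  0.0000e+00,  0.0000e+00,
        0.0000e+00]), 'position': array([ 0.156, -0.553,  0.239]), 'ee_rot': array([0.   , 0.991, 0.137, 0.   ]), 'contact_force': array([ 0.152, -0.129,  0.721]), 'moment': array([ 0.07 , -0.025, -0.017]), 'gripper_force': np.float64(0.0), 'width': np.float64(0.085)}
```

View pics/side0.png

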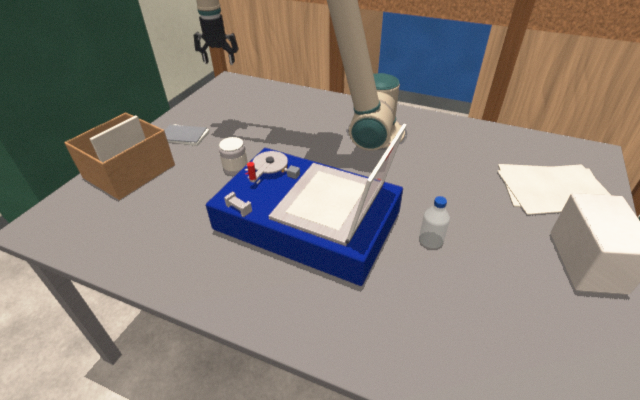

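View pics/top0.png

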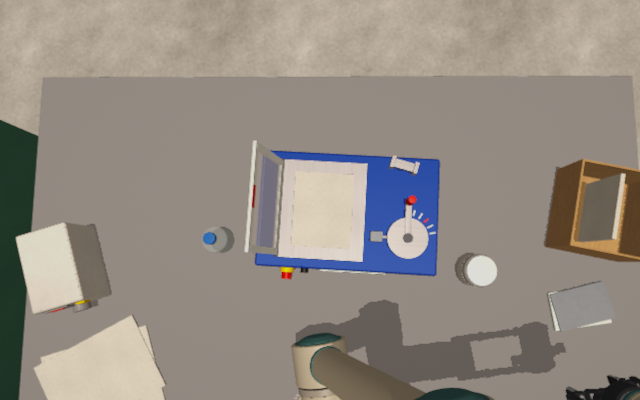

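The side view shows the cover standing open, with its top edge around (400,130). The red grip is at (252,170), the can at (233,157), the bottle at (434,225) and the applicator at (238,205). In the top view the deck corners are about (438,159), (436,275) and (256,265). The lever pivot is at (408,238), the grip at (412,200), and the notch marks fan to the right.

Run:
```python
from h import *
from scipy.optimize import least_squares
im=cv2.imread('pics/top0.png').astype(int); b,g,r=im[...,0],im[...,1],im[...,2]
m=((b>90)&(r<60)&(g<90)).astype(np.uint8); m[:,:200]=0
n,l,st,_=cv2.connectedComponentsWithStats(m); k=1+np.argmax(st[1:,4]); m=l==k
# edge lines: right edge, front edge, back edge(right part)
R=np.array([(np.where(m[y])[0].max()+.5,y) for y in range(168,268)])
F=np.array([(x,np.where(m[:,x])[0].max()+.5) for x in range(320,430)])
B=np.array([(x,np.where(m[:,x])[0].min()-.5) for x in range(295,430)])
def line(P):
    W=np.array([atz('top',p,.11)[:2] for p in P]); return cv2.fitLine(W.astype(np.float32),cv2.DIST_HUBER,0,1e-4,1e-4).ravel()
for nm,P in(('R',R),('F',F),('B',B)): 
    v=line(P); print(nm,v, np.degrees(np.arctan2(v[1],v[0])))
lr,lf,lb=line(R),line(F),line(B)
def X(a,c):
    s=np.linalg.solve(np.array([a[:2],-c[:2]]).T,c[2:]-a[2:]); return a[2:]+s[0]*a[:2]
fr,br=X(lr,lf),X(lr,lb); print('corners',fr,br,np.linalg.norm(fr-br))
# triangulate edge, grip
def tri(a,bb):
    def e(p): return np.r_[proj('side',p)-a,proj('top',p)-bb]
    s=least_squares(e,[.55,.1,.2]); return s.x.round(4),s.fun.round(1)
print('edge',tri([387.3,147.7],[250.5,194.3])); print('hinge',tri([364.3,205.2],[279.9,208.2]))
```

```text
Traceback (most recent call last):
ValueError: zero-size array to reduction operation maximum which has no identity
```

Run:
```python
import cv2
a=cv2.imread('pics/top0.png')[130:290,225:445]; b=cv2.imread('pics/side0.png')[110:280,200:420]
cv2.imwrite('pics/c1.png',cv2.resize(a,None,fx=3.6,fy=3.6,interpolation=2)); cv2.imwrite('pics/c2.png',cv2.resize(b,None,fx=3.5,fy=3.5,interpolation=2))
```

```text
(no output)
```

View pics/c1.png

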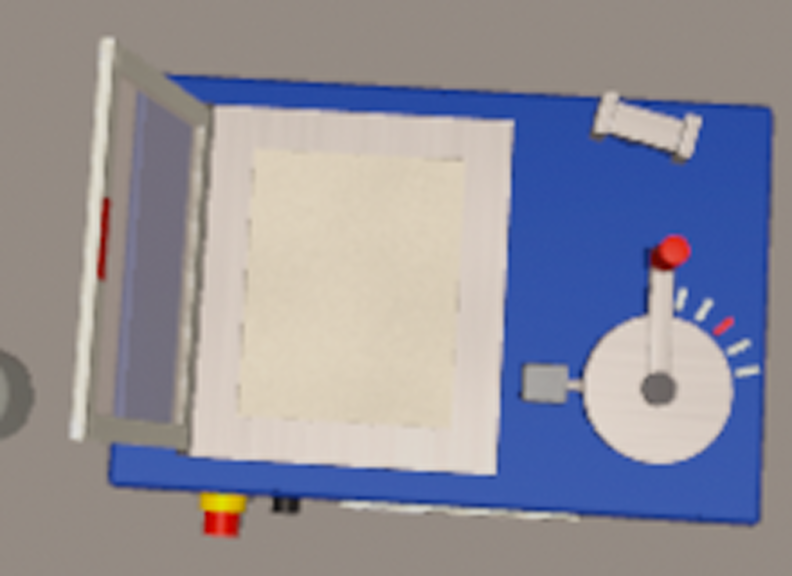

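Run:
```python
from h import *
from scipy.optimize import least_squares
im=cv2.imread('pics/top0.png'); hsv=cv2.cvtColor(im,cv2.COLOR_BGR2HSV)
m=(hsv[...,0]>100)&(hsv[...,0]<130)&(hsv[...,1]>150); m[:,:245]=0;m[:,445:]=0;m[300:]=0
R=np.array([(np.where(m[y])[0].max()+.5,y) for y in range(168,268)])
F=np.array([(x,np.where(m[:,x])[0].max()+.5) for x in [*range(262,278),*range(390,430)]])
B=np.array([(x,np.where(m[:,x])[0].min()-.5) for x in [*range(295,385),*range(425,432)]])
def line(P):
    W=np.array([atz('top',p,.11)[:2] for p in P]); return cv2.fitLine(W.astype(np.float32),cv2.DIST_HUBER,0,1e-4,1e-4).ravel()
lr,lf,lb=line(R),line(F),line(B)
for v in(lr,lf,lb): print(v,np.degrees(np.arctan2(v[1],v[0])))
def X(a,c):
    s=np.linalg.solve(np.array([a[:2],-c[:2]]).T,c[2:]-a[2:]); return a[2:]+s[0]*a[:2]
fr,br=X(lr,lf),X(lr,lb); print('corners',fr,br,np.linalg.norm(fr-br))
def tri(a,bb):
    s=least_squares(lambda p:np.r_[proj('side',p)-a,proj('top',p)-bb],[.55,.1,.2]); return s.x.round(4),s.fun.round(1)
print('edge',tri([387.3,147.7],[250.5,194.3])); print('hinge',tri([364.3,205.2],[279.9,208.2]))
for d in (-6,-5,-4,-3.5,-3,-2,-1):
    y=np.radians(d); c,s=np.cos(y),np.sin(y); Rm=np.array([[c,-s],[s,c]])
    O=(fr+br)/2-Rm@[0,-.23]
    P=lambda x,yy,z:np.r_[O+Rm@[x,yy],z]
    print(d,O.round(4),*[ (proj('top',p)).round(1) for p in (P(0,.175,.127),P(-.06,-.15,.142),P(.03,-.15,.188))],'side',*[ (proj('side',p)).round(1) for p in (P(0,.175,.127),P(-.06,-.15,.142),P(.03,-.15,.188),P(.15,-.23,.11),P(-.15,-.23,.11),P(.15,.23,.11))])
```

```text
[ 0.99852103 -0.05436676  0.5323915  -0.26546538] -3.116522
[ 0.05387589  0.9985476   0.39153227 -0.15793599] 86.91164
[ 0.05124274  0.99868625  0.69500154 -0.01907858] 87.06271
corners [ 0.3861602  -0.25750348] [ 0.6819416  -0.27360797] 0.29621953
edge (array([0.5589, 0.1737, 0.3277]), array([-0.1,  0. , -0.1,  0. ]))
hinge (array([0.5511, 0.1311, 0.1343]), array([ 0.3, -0. ,  0.3, -0.1]))
-6 [ 0.5581 -0.0368] [278.2 198.5] [405.2 235.7] [411.6 197.3] side [363.6 214.2] [270.1 160.8] [249.2 164.5] [201.8 203.1] [266.3 147. ] [357.6 268.1]
-5 [ 0.5541 -0.0364] [277.9 201.2] [405.6 236.3] [411.3 197.8] side [364.7 212.5] [270.  160.4] [249.7 164.3] [202.6 203.4] [265.6 146.7] [360.2 266. ]
-4 [ 0.5501 -0.0361] [277.7 204. ] [406.  236.9] [411.1 198.4] side [365.8 210.8] [270.  160.1] [250.2 164. ] [203.3 203.7] [264.9 146.5] [362.6 264. ]
-3.5 [ 0.5481 -0.036 ] [277.6 205.4] [406.2 237.2] [410.9 198.7] side [366.3 209.9] [270.  159.9] [250.4 163.9] [203.7 203.9] [264.6 146.4] [363.8 262.9]
-3 [ 0.5461 -0.0359] [277.5 206.8] [406.4 237.5] [410.8 199. ] side [366.8 209.1] [270.  159.7] [250.6 163.8] [204.1 204. ] [264.2 146.3] [365.  261.9]
-2 [ 0.5421 -0.0357] [277.3 209.6] [406.8 238.1] [410.6 199.5] side [367.8 207.4] [269.9 159.4] [251.1 163.6] [204.9 204.3] [263.5 146.1] [367.3 259.8]
-1 [ 0.5381 -0.0356] [277.2 212.3] [407.2 238.7] [410.4 200.1] side [368.7 205.7] [269.8 159. ] [251.5 163.3] [205.7 204.6] [262.8 145.9] [369.5 257.7]
```

View pics/c2.png

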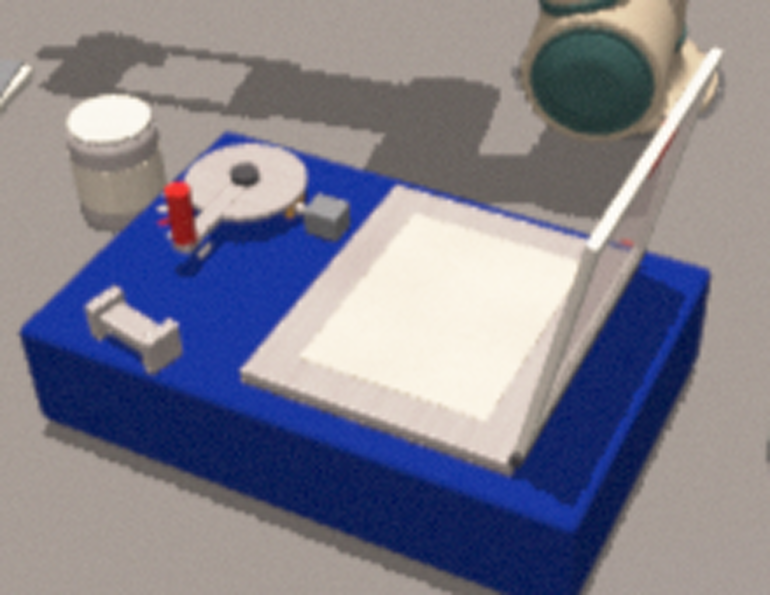

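The fit is consistent: yaw is about -3.1°, centre about (0.5465, -0.036), and the predicted pivot and grip pixels match the crop. The cover angle is about 1.75. First I raise the tool and align it to the coater's axes.

Emit:
servo_tool([
  [0, 0, -4, 0, 0, 6.3, 1],
  [0, 0, -4, 0, 0, 6.3, 1],
  [0, 0, -4, 0, 0, 6.2, 1],
  [0, 0, -4, 0, 0, 0, 1],
  [0, 0, -4, 0, 0, 0, 1],
], squeeze=50)

```text
clock: 1.4
position: [0.156, -0.5531, 0.4411]
ee_rot: [0.0, 1.0, -0.027, 0.0]
contact_force: [-0.1, -0.9, -0.5]
width: 0.0123
gripper_force: 0.0
```

```bash
cat >> h.py <<'E'
from scipy.spatial.transform import Rotation as Ro
O=np.array([.5465,-.036]); Y=np.radians(-3.1); RC=np.array([[np.cos(Y),-np.sin(Y)],[np.sin(Y),np.cos(Y)]])
def st():
    s=manip.get_state(); q=s['ee_rot']; M=Ro.from_quat([q[1],q[2],q[3],q[0]]).as_matrix(); p=s['position']
    pc=RC.T@(p[:2]-O); yaw=np.degrees(np.arctan2(M[1,0],M[0,0]))
    print('t',round(float(s['clock']),2),'coater xyz',pc.round(4),round(p[2],4),'yaw',yaw.round(2),'tilt',M[:,2].round(3),'F',np.round(s['contact_force'],1),'w',round(float(s['width']),4),round(float(s['gripper_force']),1)); return np.r_[pc,p[2]]
E
python3 -c "
from h import *
st()"
```

```text
t 1.4 coater xyz [-0.362  -0.5375] 0.4411 yaw -3.06 tilt [ 0.    -0.001 -1.   ] F [-0.1 -0.9 -0.5] w 0.0123 0.0
```

Emit:
servo_tool([
  [1.8, -3.9, 0, 0, 0, 0, 1],
  [1.8, -3.9, 0, 0, 0, 0, 1],
  [1.8, -3.9, 0, 0, 0, 0, 1],
  [1.8, -3.9, 0, 0, 0, 0, 1],
  [1.8, -3.9, 0, 0, 0, 0, 1],
])

```text
clock: 1.9
position: [0.2567, -0.3619, 0.4394]
ee_rot: [0.0, 1.0, -0.027, 0.0]
contact_force: [0.5, 0.2, -0.3]
width: 0.0001
gripper_force: 0.0
```

Emit:
servo_tool([
  [1.8, -3.9, 0, 0, 0, 0, 1],
  [1.8, -3.9, 0, 0, 0, 0, 1],
  [1.8, -3.9, 0, 0, 0, 0, 1],
  [1.8, -3.9, 0, 0, 0, 0, 1],
  [1.8, -3.9, 0, 0, 0, 0, 1],
])

```text
clock: 2.4
position: [0.3569, -0.1719, 0.4395]
ee_rot: [0.0, 1.0, -0.027, 0.0]
contact_force: [2.1, -1.1, 0.1]
width: -0.0004
gripper_force: 0.0
```

Emit:
servo_tool([
  [1.8, -3.9, 0, 0, 0, 0, 1],
  [1.8, -3.9, 0, 0, 0, 0, 1],
  [1.8, -3.9, 0, 0, 0, 0, 1],
  [1.8, -3.9, 0, 0, 0, 0, 1],
  [1.8, -3.9, 0, 0, 0, 0, 1],
])

```text
clock: 2.9
position: [0.4572, 0.0181, 0.4395]
ee_rot: [0.0, 1.0, -0.027, 0.0]
contact_force: [1.1, -1.5, 0.6]
width: -0.0001
gripper_force: 0.0
```

Emit:
servo_tool([
  [1.8, -3.9, 0, 0, 0, 0, 1],
  [1.8, -3.9, 0, 0, 0, 0, 1],
  [1.8, -3.9, 0, 0, 0, 0, 1],
  [1.8, -3.9, 0, 0, 0, 0, 1],
  [1.8, -3.9, 0, 0, 0, 0, 1],
])

```text
clock: 3.4
position: [0.5576, 0.208, 0.4394]
ee_rot: [0.0, 1.0, -0.027, 0.0]
contact_force: [0.5, -0.2, -0.8]
width: -0.0003
gripper_force: 0.0
```

```bash
python3 -c "
from h import *
st()"
```

```text
t 3.4 coater xyz [-0.0021  0.2443] 0.4394 yaw -3.04 tilt [ 0. -0. -1.] F [ 0.5 -0.2 -0.8] w -0.0003 0.0
```

Emit:
servo_tool([
  [0, -1, 1.5, 0, 0, 0, 1],
  [0, -1, 2, 0, 0, 0, 1],
  [0, 0, 3, 0, 0, 0, 1],
  [0, 0, 3, 0, 0, 0, 1],
  [0, 0, 3, 0, 0, 0, 1],
])

```text
clock: 3.9
position: [0.558, 0.2265, 0.3131]
ee_rot: [0.0, 1.0, -0.026, 0.0]
contact_force: [0.7, -0.2, 0.4]
width: 0.0
gripper_force: 0.0
```

Emit:
servo_tool([
  [0, 1.5, 0, 0, 0, 0, 1],
  [0, 1.5, 0, 0, 0, 0, 1],
  [0, 1.5, 0, 0, 0, 0, 1],
  [0, 1.5, 0, 0, 0, 0, 1],
  [0, 1.1, 0, 0, 0, 0, 1],
])

```text
clock: 4.4
position: [0.5553, 0.154, 0.3165]
ee_rot: [-0.001, 1.0, -0.027, 0.002]
contact_force: [0.1, 1.9, 3.1]
width: 0.0001
gripper_force: 1.5
```

```bash
python3 -c "
from h import *
st()
a=optics.get_image('side')[60:280,180:440]; b=optics.get_image('top')[100:300,220:460]
a=cv2.resize(a,(520,440)); b=cv2.resize(b,(280,233)); c=np.zeros((440,800,3),np.uint8); c[:,:520]=a; c[:233,520:]=b
cv2.imwrite('pics/p1.png',c[:,:,::-1])"
```

```text
t 4.4 coater xyz [-0.0015  0.1902] 0.3165 yaw -3.12 tilt [ 0.005  0.001 -1.   ] F [0.1 1.9 3.1] w 0.0001 1.5
```

View pics/p1.png

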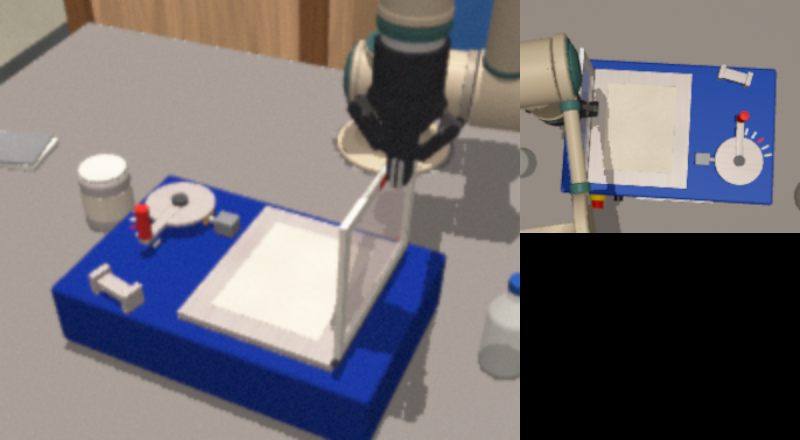

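The cover is about upright, with the closed fingers on its outer face near the top edge at about (400,165) in the mosaic. I continue along the arc.

Emit:
servo_tool([
  [0, 1.4, 0.3, 0, 0, 0, 1],
  [0, 1.5, 0.3, 0, 0, 0, 1],
  [0, 1.5, 0.4, 0, 0, 0, 1],
  [0, 1.5, 0.4, 0, 0, 0, 1],
  [0, 1.5, 0.6, 0, 0, 0, 1],
])

```text
clock: 5.0
position: [0.5503, 0.0798, 0.2939]
ee_rot: [0.0, 1.0, -0.027, 0.0]
contact_force: [0.7, 0.7, 3.5]
width: 0.0002
gripper_force: 1.2
```

Emit:
servo_tool([
  [0, 1.4, 0.7, 0, 0, 0, 1],
  [0, 1.3, 0.8, 0, 0, 0, 1],
  [0, 1.3, 0.9, 0, 0, 0, 1],
  [0, 1.2, 1.0, 0, 0, 0, 1],
  [0, 1.0, 1.1, 0, 0, 0, 1],
])

```text
clock: 5.5
position: [0.5469, 0.0182, 0.2483]
ee_rot: [0.0, 1.0, -0.027, -0.0]
contact_force: [-0.1, 0.7, 2.7]
width: 0.0
gripper_force: 1.0
```

```bash
python3 -c "
from h import *
st()"
```

```text
t 5.5 coater xyz [-0.0025  0.0541] 0.2483 yaw -3.07 tilt [-0.    -0.001 -1.   ] F [-0.1  0.7  2.7] w 0.0 1.0
```

Emit:
servo_tool([
  [0, 0.9, 1.0, 0, 0, 0, 1],
  [0, 0.9, 1.1, 0, 0, 0, 1],
  [0, 0.7, 1.4, 0, 0, 0, 1],
  [0, 0.6, 1.4, 0, 0, 0, 1],
  [0, 0.5, 1.4, 0, 0, 0, 1],
])

```text
clock: 6.0
position: [0.5449, -0.0175, 0.1851]
ee_rot: [0.001, 1.0, -0.027, -0.0]
contact_force: [0.8, -0.2, 2.7]
width: 0.0001
gripper_force: 0.7
```

Emit:
servo_tool([
  [0, 0.3, 1.5, 0, 0, 0, 1],
  [0, 0.2, 1.5, 0, 0, 0, 1],
  [0, 0.1, 1.3, 0, 0, 0, 1],
  [0, 0, 0.6, 0, 0, 0, 1],
  [0, 0, 0, 0, 0, 0, 1],
])

```text
clock: 6.5
position: [0.544, -0.0232, 0.138]
ee_rot: [0.001, 1.0, -0.026, -0.001]
contact_force: [-3.7, -1.4, 7.9]
width: -0.0002
gripper_force: 4.3
```

```bash
python3 -c "
from h import *
st()
a=optics.get_image('side')[60:280,180:440]; b=optics.get_image('top')[100:300,220:460]
a=cv2.resize(a,(520,440)); b=cv2.resize(b,(280,233)); c=np.zeros((440,800,3),np.uint8); c[:,:520]=a; c[:233,520:]=b
cv2.imwrite('pics/p2.png',c[:,:,::-1])"
```

```text
t 6.5 coater xyz [-0.0032  0.0127] 0.138 yaw -3.02 tilt [-0.002 -0.001 -1.   ] F [-3.7 -1.4  7.9] w -0.0002 4.3
```

View pics/p2.png

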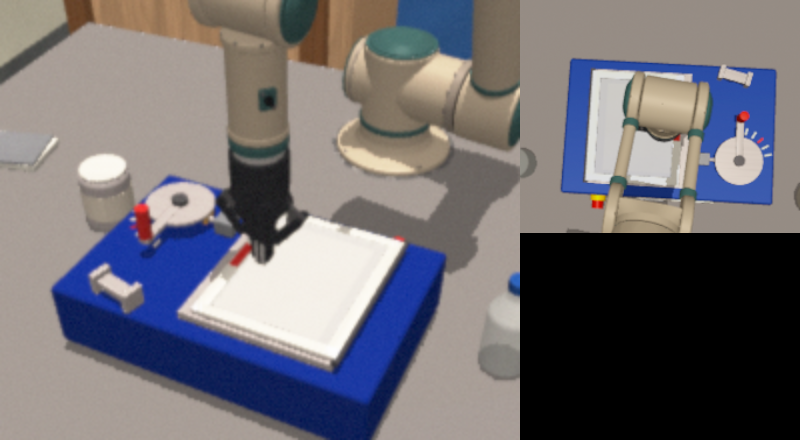

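The cover lies flat with its red edge mark at (242,255), the tip is at 0.130 m and the push is about 8 N. Now lift, open the gripper, and go over the grip.

Emit:
servo_tool([
  [0, 0, -2, 0, 0, 0, 1],
  [0, 0, -4, 0, 0, 0, 1],
  [0, 0, -4, 0, 0, 0, 0],
  [0.4, 2, -4, 0, 0, 0, -1],
  [0.6, 3, 0, 0, 0, 0, -1],
])

```text
clock: 7.1
position: [0.5548, -0.0729, 0.2831]
ee_rot: [0.001, 1.0, -0.025, 0.005]
contact_force: [1.1, -0.4, 0.8]
width: 0.043
gripper_force: 0.0
```

Emit:
servo_tool([
  [0.6, 3, 0, 0, 0, 0, -1],
  [0.6, 3, 0, 0, 0, 0, -1],
  [0.6, 3, 0, 0, 0, 0, -1],
  [0.5, 2.3, 0, 0, 0, 0, -1],
  [0, 0, 0, 0, 0, 0, -1],
])

```text
clock: 7.6
position: [0.5691, -0.1901, 0.2759]
ee_rot: [0.001, 1.0, -0.028, -0.001]
contact_force: [-0.1, 0.8, -0.3]
width: 0.0854
gripper_force: 0.0
```

```bash
python3 -c "
from h import *
st()
a=optics.get_image('side')[60:280,180:440]; b=optics.get_image('top')
for l in('lever_grip','cover_edge','lever_pivot'):
  for r in finder.tip_of(l,'side')[:1]: print(l,r['at'],r['p'])
p=O+RC@[.03,-.15]; print(proj('side',[*p,.138]), proj('side',[*(O+RC@[0,-.025]),.127]),proj('side',[*(O+RC@[-.06,-.15]),.142]))
cv2.imwrite('pics/p3.png',cv2.resize(a,(700,592))[:,:,::-1])"
```

```text
t 7.6 coater xyz [ 0.0309 -0.1527] 0.2759 yaw -3.23 tilt [-0.002 -0.001 -1.   ] F [-0.1  0.8 -0.3] w 0.0854 0.0
lever_grip [298.6, 184.4] 0.65
lever_pivot [268.7, 157.9] 0.58
[252.87668043 178.40320877] [298.10181778 187.6647901 ] [269.9229055  159.76413681]
```

View pics/p3.png

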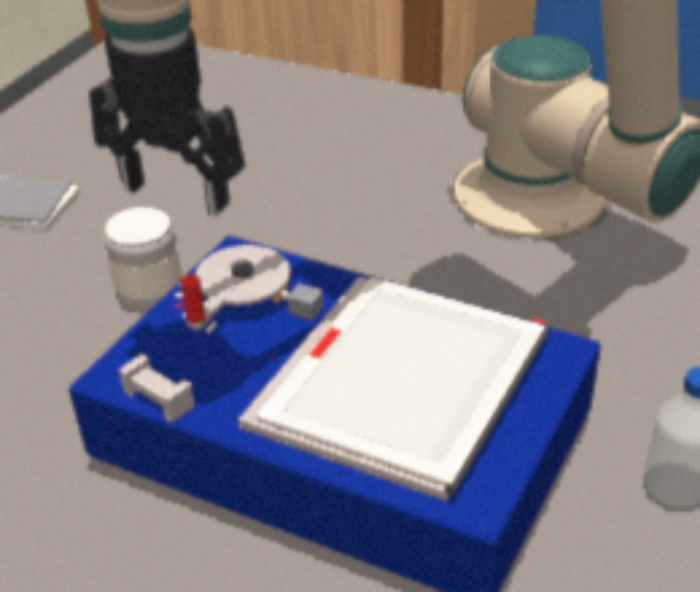

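The cover is flat. The grip foot is at about (196,325) in the crop, within 3 px of the prediction, and the open gripper is above it. Descend and pinch.

Emit:
servo_tool([
  [0, -0.2, 2.5, 0, 0, 0, -1],
  [0, 0, 2.5, 0, 0, 0, -1],
  [0, 0, 2.5, 0, 0, 0, -1],
  [0, 0, 2.0, 0, 0, 0, -1],
  [0, 0, 2.0, 0, 0, 0, -1],
])

```text
clock: 8.35
position: [0.5691, -0.1836, 0.1616]
ee_rot: [-0.0, 1.0, -0.026, 0.0]
contact_force: [0.7, 0.8, -0.2]
width: 0.0854
gripper_force: 0.0
```

Emit:
servo_tool([
  [0, 0, 0, 0, 0, 0, -0.3],
  [0, 0, 0, 0, 0, 0, 0.1],
  [0, 0, 0, 0, 0, 0, 0.3],
  [0, 0, 0, 0, 0, 0, 0.4],
  [0, 0, 0, 0, 0, 0, 0.4],
], squeeze=30)

```text
clock: 8.85
position: [0.5702, -0.1869, 0.1639]
ee_rot: [0.002, 1.0, -0.026, 0.002]
contact_force: [-0.1, -5.4, 1.7]
width: 0.0257
gripper_force: 2.2
```

```bash
python3 -c "
from h import *
st()"
```

```text
t 8.85 coater xyz [ 0.0318 -0.1494] 0.1639 yaw -3.03 tilt [ 0.003 -0.005 -1.   ] F [-0.1 -5.4  1.7] w 0.0257 2.2
```

Emit:
servo_tool([
  [0, 0.3, 0, 0, 0, 0, 0.4],
  [0, 0.2, 0, 0, 0, 0, 0.4],
  [0, 0, 0, 0, 0, 0, 0.7],
  [0, 0, 0, 0, 0, 0, 1],
  [0, 0, 0, 0, 0, 0, 1],
], squeeze=40)

```text
clock: 9.35
position: [0.5689, -0.1899, 0.1624]
ee_rot: [0.0, 1.0, -0.027, -0.0]
contact_force: [-0.3, -0.7, 1.8]
width: 0.0186
gripper_force: 38.9
```

Emit:
servo_tool([
  [0, 0, 0, 0, 0, 0, 1],
  [0, 0, 0, 0, 0, 0, 1],
  [0, 0, 0, 0, 0, 0, 1],
  [0, 0, 0, 0, 0, 0, 1],
  [0, 0, 0, 0, 0, 0, 1],
])

```text
clock: 9.85
position: [0.5689, -0.1899, 0.1624]
ee_rot: [0.0, 1.0, -0.027, -0.0]
contact_force: [-1.6, 0.2, 2.2]
width: 0.0189
gripper_force: 39.0
```

```bash
python3 -c "
from h import *
st()"
```

```text
t 9.85 coater xyz [ 0.0307 -0.1525] 0.1624 yaw -3.06 tilt [-0. -0. -1.] F [-1.6  0.2  2.2] w 0.0189 39.0
```

The pinch is firm (18.9 mm, 39 N). Now swing along the 90 mm arc.

Emit:
servo_tool([
  [0, 0.4, 0, 0, 0, 0, 1],
  [0, 0.4, 0, 0, 0, 0, 1],
  [-0.1, 0.4, 0, 0, 0, 0, 1],
  [-0.1, 0.4, 0, 0, 0, 0, 1],
  [-0.1, 0.4, 0, 0, 0, 0, 1],
])

```text
clock: 10.35
position: [0.5657, -0.2093, 0.1624]
ee_rot: [-0.001, 1.0, -0.027, 0.001]
contact_force: [2.5, 3.3, 2.8]
width: 0.019
gripper_force: 39.2
```

Emit:
servo_tool([
  [0, 0.3, 0, 0, 0, 0, 1],
  [-0.1, 0.4, 0, 0, 0, 0, 1],
  [-0.1, 0.4, 0, 0, 0, 0, 1],
  [-0.2, 0.4, 0, 0, 0, 0, 1],
  [-0.1, 0.3, 0, 0, 0, 0, 1],
])

```text
clock: 10.85
position: [0.5588, -0.2271, 0.1623]
ee_rot: [-0.001, 1.0, -0.027, -0.0]
contact_force: [-0.0, 4.5, 3.7]
width: 0.0189
gripper_force: 39.3
```

```bash
cat >> h.py <<'E'
def lev():
    p=st(); v=p[:2]-[-.0593,-.1525]; print('lever',np.arctan2(-v[1],v[0]).round(3),'r',np.linalg.norm(v).round(4))
E
python3 -c "
from h import *
lev()"
```

```text
t 10.85 coater xyz [ 0.0226 -0.1901] 0.1623 yaw -3.07 tilt [-0.     0.001 -1.   ] F [-0.   4.5  3.7] w 0.0189 39.3
lever 0.43 r 0.0901
```

Emit:
servo_tool([
  [-0.2, 0.3, 0, 0, 0, 0, 1],
  [-0.2, 0.3, 0, 0, 0, 0, 1],
  [-0.2, 0.3, 0, 0, 0, 0, 1],
  [-0.2, 0.3, 0, 0, 0, 0, 1],
  [-0.1, 0.3, 0, 0, 0, 0, 1],
])

```text
clock: 11.35
position: [0.5496, -0.2413, 0.1623]
ee_rot: [-0.001, 1.0, -0.027, 0.001]
contact_force: [1.5, 5.6, 3.7]
width: 0.0188
gripper_force: 39.3
```

Emit:
servo_tool([
  [-0.2, 0.2, 0, 0, 0, 0, 1],
  [-0.3, 0.3, 0, 0, 0, 0, 1],
  [-0.2, 0.3, 0, 0, 0, 0, 1],
  [-0.2, 0.2, 0, 0, 0, 0, 1],
  [0, 0, 0, 0, 0, 0, 1],
])

```text
clock: 11.85
position: [0.5394, -0.252, 0.1624]
ee_rot: [0.0, 1.0, -0.027, 0.0]
contact_force: [1.8, 2.6, 1.8]
width: 0.0192
gripper_force: 39.2
```

```bash
python3 -c "
from h import *
lev()
b=optics.get_image('top')[160:290,340:460]; a=optics.get_image('side')[60:260,160:420]
c=np.zeros((500,800,3),np.uint8); c[:308,:400]=cv2.resize(a,(400,308)); c[:433,400:]=cv2.resize(b,(400,433),interpolation=2)
cv2.imwrite('pics/p4.png',c[:,:,::-1])"
```

```text
t 11.85 coater xyz [ 0.0046 -0.2161] 0.1624 yaw -3.08 tilt [-0.    -0.001 -1.   ] F [1.8 2.6 1.8] w 0.0192 39.2
lever 0.783 r 0.0901
```

View pics/p4.png

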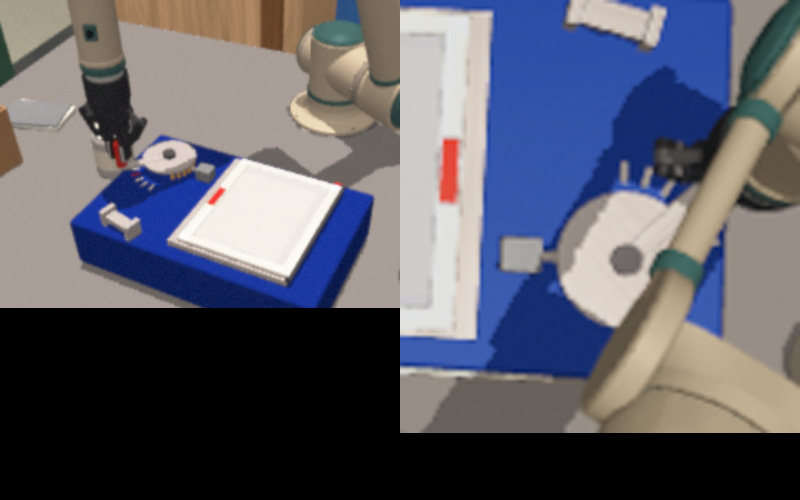

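The top view shows the cover flat and the rest, first and second marks uncovered at (625,172), (648,178) and (672,190). The arm lies over the red third mark at about 45°, which agrees with the measured 0.783 rad. I hold briefly and hand in.

Emit:
servo_tool([
  [0, 0, 0, 0, 0, 0, 1],
  [0, 0, 0, 0, 0, 0, 1],
  [0, 0, 0, 0, 0, 0, 1],
  [0, 0, 0, 0, 0, 0, 1],
  [0, 0, 0, 0, 0, 0, 1],
])

```text
clock: 12.45
position: [0.5397, -0.2517, 0.1623]
ee_rot: [0.0, 1.0, -0.027, 0.0]
contact_force: [0.9, 1.3, 2.8]
width: 0.0189
gripper_force: 39.3
```

```bash
python3 -c "
from h import *
lev()
print(manip.sign_off())"
```

```text
t 12.45 coater xyz [ 0.0049 -0.2157] 0.1623 yaw -3.05 tilt [ 0.    -0.001 -1.   ] F [0.9 1.3 2.8] w 0.0189 39.3
lever 0.778 r 0.0901
the job is handed in; nothing more can be done
None
```

I handed the job in at about 12.5 s with the cover flat over the plate and the gripper holding the lever at the third click (measured about 0.78 rad, 39 N grip); the bottle, can and applicator were not touched, and no verdict was returned.

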